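# Scan the barcode of the left-hand snack pouch

### The arm

A 6-joint arm with a two-finger parallel gripper is mounted at the origin on a cart in front of the work surface, level with it; the furniture and walls round the work are solid. World frame = base frame: x ahead of the robot, y to its left, z up, the work surface at z = 0. Lengths are in m, angles in degrees, forces in N, time in s.
With the tool pointing down it reaches from about 0.375 to 0.9 m from the base axis. Payload 3.1 kg.
Tool frame: the origin (TCP) lies on the centre line of the jaws, within the pads' length; the fingertips stand 14 mm ahead of it and the grasp point (between the pads) lies 5 mm behind it (bot.tips_ahead is the distance from the TCP to the fingertips, in m); z points along the fingers, y is the line along which they close (so a half turn about z gives the same grasp; the last joint's range is limited). The gripper opens to 87 mm and grips with 3 to 60 N. Pads are 19 mm wide; open, the fingers measure 117 mm over their backs; the gripper's body (75 mm by 190 mm) begins 51 mm behind the grasp point.
Start: joints at [52.97, 30.224, 82.088, -0, 67.689, -10.227], TCP at [0.282, 0.558, 0.237] pointing down, gripper open.
Joint ranges: [-176.69, 176.69], [-43.24, 126.21], [12.49, 139.97], [-82, 262], [0, 151.66], [-163.58, 163.58]. Speed limits (degrees/s): [159.86, 159.86, 180, 180, 180, 180].

### API

Orientations are given as a 3x3 rotation matrix whose columns are the frame's x, y, z axes.
In Python, from rig import bot gives the robot as it stands.
- The arm moves only by the tool play_rows, never from a script. Its argument "moves" is a list that holds one entry, the list of rows, each a list of 6 numbers: the shift along the tool's x, y, z in mm, then the turn, a rotation vector about the tool's x, y, z in rad. A call has 1 to 5 rows; each row shifts and turns the commanded pose from where the row before left it, along the tool's axes as they then stand; what a row does not reach is not made up. A row lasts 1/10 s, in which the tool goes at most 50 mm and 8.59 degrees, less where a joint would pass 70% of its speed; a pose out of reach is approached as far as the arm can. A call with a gripper value outside its range is refused whole. "fingers" is the opening, from -1 (shut) to 1 (fully open), set as the call begins (left out, the last holds). The fingers move at their own pace and stop on an object; the grip force is fixed at half the most. Time passes only in rows, so rows that do not move let the fingers close. It gives the time, the measured TCP pose, the force, the opening and the grip force at its end, in the units of the state.
- bot.read_state(): the state, without advancing time (a new reading comes with each control period).
- bot.capture(name): name is "scene" or "top" or "wrist"; returns a dict with "image" (400x640x3 uint8, blue, green, red), "fx", "fy", "cx", "cy" (pixels), "R" (3x3) and "t" (3): a world point X has camera coordinates R X + t. Camera axes: x right, y down, z forward; pixel columns grow to the right and rows downward; lengths in m; the calibration is good to about 2 mm. A picture is of the moment at which its call begins. There is no depth.
- bot.hand_in(): hands the job in; it is judged then, once.
Trained networks look in a picture, given as the dict that the camera call returned (one of the last four; its "shot" number tells which), for a name from the list of things; names that differ only in an ending like _2 or _b are one class to them, and where a whole thing is asked for, a point or a joint stands for the part that bears it (a point fixed in the world has none). Each returns a list of dicts, best first, with "confidence" (0 to 1); they miss things now and then, are a little off and sometimes report something else, mostly with a low value. They report only what shows in the picture. A call takes as long as a camera call. They do not tell look-alikes from the thing itself.
- bot.search_frame(picture, query): "centre" ([column, row] in pixels, amid what is visible of it).
- bot.silhouettes(picture, query): "pixels" (400x640 bool, what is visible of it) and "centre" ([column, row] in pixels, amid what is visible of it).
- bot.pinpoint(picture, query): "centre" ([column, row] in pixels: a listed point, or the origin of a listed thing).
The state is a dict: "time_s": time; "joint_positions": joint angles; "qvel": joint speeds; "tau": joint torques, N m; "position": TCP position; "tcp_rot": TCP orientation; "force": force on the tool from outside, world axes, zero at the start; "moment": the same for the moment, N m; "opening": opening from 0.0 (shut) to 1.0 (fully open); "grasp_force": force on a finger pad.
Only numpy, scipy, OpenCV 4.12 (cv2) and the standard library are available. Lean on these libraries where they do the work, as an engineer would, in place of code of your own. Each camera call takes 0.05 s, during which the arm holds its last target. There are 200 camera calls.

### The job

Take the hand scanner out of its charging cradle and scan the left-hand one of the two snack pouches: hold the scanner upright with its window about 5 cm above the pouch's printed barcode, its wide head running along the barcode's length, and keep it still there for two seconds. Do not push the pouch about. Then stand the scanner back down in its cradle.

Things in the scene. Friction and masses are not known exactly. Their poses are not given: they have to be found in the camera images.
- scanner_handle (a point): Middle of the grip of the hand scanner, a loose grey wand 140 mm tall, 170 g, standing head down in the cradle. The grip is a square bar, 28 mm along x by 34 mm along y, from 52 to 140 mm above the underside; this point is on its axis 110 mm above the underside. z points up the grip; y runs along the wide head. Take it here from above.
- scanner_window (a point): Centre of the scanner's window, in the flat underside of its head (46 mm along x, 76 mm along y, 36 mm high), 110 mm straight below the grip point. The scanner looks out along -z, downward when upright; its scan line runs along y. Half a turn about z makes no difference.
- barcode (a point): Centre of the barcode (24 mm along x, 38 mm along its length y) printed on top of the left-hand (higher y), dark red pouch: 203 along x by 132 by 27 mm, loose, flat. Axes are the pouch's: x along it away from the robot, y to the left, z up. From the pouch's centre it lies 72 mm to -x and 26 mm to +y (its near end, left of middle), 18 mm above the table. The yellow pouch further right is not wanted.
- cradle: Black charging cradle, fixed: a shallow tray, 80 mm along x by 110 mm along y, walls 6 mm thick, 14 mm high, inside 68 x 98 mm (11 mm clear round the head), with an 18 mm high hump behind it at +x. Origin under the tray's middle, on the table; z up; its inner floor is 6 mm higher. The head stands in it with its 76 mm length along y.
Not all that is in view belongs to the job. Leave any green look-alike of the part that bears scanner_handle alone.

How it is judged (in metres and radians):
On the way:
1. the scanner is held still, upright, about 5 cm above the barcode, its head along the barcode's length, for a second and a half (x of barcode in the frame of scanner_window between -0.02 and 0.02 m and y of barcode in the frame of scanner_window between -0.02 and 0.02 m and z of barcode in the frame of scanner_window between -0.085 and -0.02 m and angle between scanner_window's own z axis and vertical below 0.26 rad and angle between the y axis of scanner_window and the y axis of barcode, either way round below 0.35 rad and linear speed of scanner below 0.02 m/s and angular speed of scanner below 0.2 rad/s), for 1.5 s.
At the end, for the whole second after the job is handed in: The scanner stands upright (within 8 degrees), at rest and let go, on the cradle's floor, its head inside the walls (within 20 mm of the cradle's centre), and the barcode of the pouch is within 25 mm of where it was at the start (horizontal distance between scanner_window and cradle below 0.02 m and z of scanner_window in the frame of cradle between 0 and 0.01 m and angle between scanner_window's own z axis and vertical below 0.15 rad and linear speed of scanner below 0.02 m/s and distance of barcode from where it was at the start of the episode below 0.025 m); the robot touches nothing.
It also fails if it takes over 48 s, if anything falls off the work surface, if the arm or the gripper's body presses on something with over 40 N, if the wrist force passes 120 N, or if a joint passes its speed limit or range.

## Working session

There is one attempt and no reset: what is moved stays moved. The work goes in short steps, Python scripts to look and compute and a tool call to move; the robot and the scene stay as the last step left them, time stands still between calls to the robot, and variables do not carry over. Pictures are saved under pics/ and viewed, at most 10 in all, crops included, and the job is handed in when it is done.

Besides the shell and the picture viewer there is one more tool, called after "Request:" as name([rows], argument=value, ...), one row to a line, values as JSON. play_rows: Moves the arm, as the interface text tells. Its arguments: {"type":"object","properties":{"moves":{"type":"array","items":{"type":"array","items":{"type":"array","items":{"type":"number"}}}},"fingers":{"type":"number"}},"required":["moves"]}

```bash
mkdir -p pics; ls; cat > h.py <<'E'
import numpy as np, cv2
from rig import bot
def ray(p,uv,z):
    R=np.array(p["R"]);t=np.array(p["t"]);c=-R.T@t
    d=R.T@np.array([(uv[0]-p["cx"])/p["fx"],(uv[1]-p["cy"])/p["fy"],1]);return c+d*(z-c[2])/d[2]
def proj(p,X):
    c=np.array(p["R"])@np.array(X)+np.array(p["t"]);return np.array([p["fx"]*c[0]/c[2]+p["cx"],p["fy"]*c[1]/c[2]+p["cy"]])
def tri(ps,uvs):
    A=[];b=[]
    for p,uv in zip(ps,uvs):
        R=np.array(p["R"]);c=-R.T@np.array(p["t"]);d=ray(p,uv,0)-c;d/=np.linalg.norm(d);M=np.eye(3)-np.outer(d,d);A.append(M);b.append(M@c)
    return np.linalg.lstsq(np.vstack(A),np.hstack(b),rcond=None)[0]
E
python3 - <<'E'
from h import *
np.set_printoptions(precision=4,suppress=True)
P={n:bot.capture(n) for n in("scene","top")}
for n,p in P.items():
    cv2.imwrite(f"pics/{n}.png",p["image"])
    for q,z in(("scanner_handle",.116),("scanner_window",.006),("barcode",.018),("cradle",0)):
        for r in bot.pinpoint(p,q)[:3]: print(n,q,r["centre"],round(r["confidence"],2),ray(p,r["centre"],z))
s=bot.read_state();print(s["time_s"],s["position"],s["tcp_rot"])
E
```

```text
pics
scene scanner_handle [212.1, 239.4] 0.95 [0.547  0.5764 0.116 ]
scene scanner_handle [313.4, 196.8] 0.88 [0.5204 0.252  0.116 ]
scene scanner_window [212.3, 278.9] 0.71 [0.5489 0.5851 0.006 ]
scene scanner_window [311.5, 227.8] 0.66 [0.5359 0.2407 0.006 ]
scene barcode [388.2, 197.5] 0.73 [ 0.4712 -0.049   0.018 ]
scene cradle [308.8, 234.5] 0.58 [0.5233 0.2657 0.    ]
top scanner_handle [195.2, 193.7] 0.75 [0.5466 0.5856 0.116 ]
top scanner_handle [320.9, 209.1] 0.61 [0.514  0.2605 0.116 ]
top scanner_window [207.7, 196.6] 0.94 [0.551  0.5798 0.006 ]
top scanner_window [323.4, 212.9] 0.58 [0.5119 0.2504 0.006 ]
top barcode [428.0, 225.2] 0.76 [ 0.4829 -0.0447  0.018 ]
top cradle [323.3, 212.1] 0.76 [0.5146 0.2506 0.    ]
0.5 [0.2818 0.5578 0.2365] [[-0.8926  0.4509 -0.    ]
 [ 0.4509  0.8926 -0.    ]
 [ 0.     -0.0001 -1.    ]]
```

View pics/scene.png

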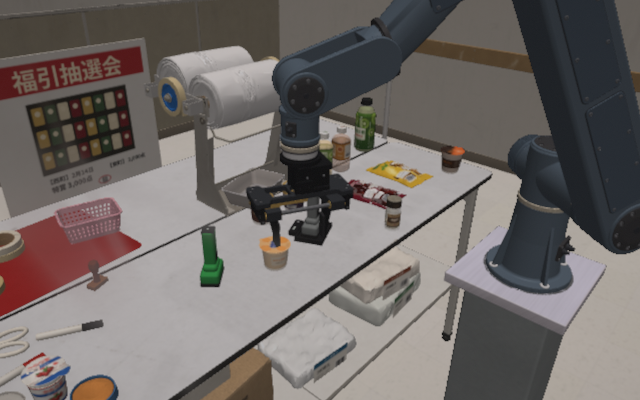

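View pics/top.png

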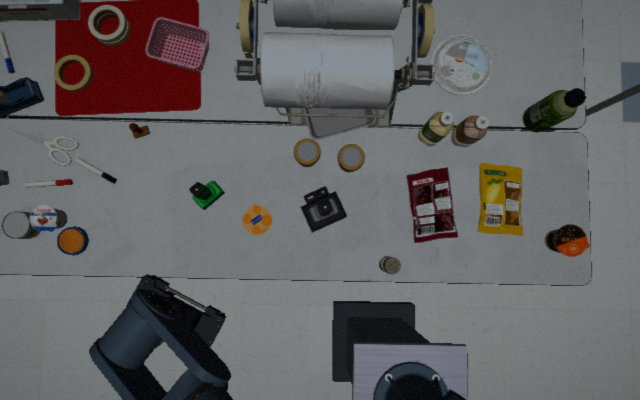

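The scene picture shows the green look-alike at (212,260) and the grey scanner at (313,215), partly behind the gripper. In the top picture the green one is at (207,194) and the grey one in the black cradle is at (323,209). The dark red pouch is at (432,205) and the yellow one at (500,200).

Candidates: green wand, top (207,194), rejected; grey wand, top (323,209), chosen. I'll check the choice in one close crop and measure the yaw angles.

```bash
python3 - <<'E'
from h import *
np.set_printoptions(precision=4,suppress=True)
p=bot.capture("top")
def rect(m,z):
    ys,xs=np.nonzero(m);w=np.array([ray(p,(x,y),z)[:2] for x,y in zip(xs,ys)],np.float32)
    return cv2.minAreaRect(w*1000)
for q,z in(("barcode",.02),("cradle",.014),("scanner_handle",.05)):
    for r in bot.silhouettes(p,q)[:2]: print(q,r["confidence"],r["centre"],rect(r["pixels"],z))
a=cv2.resize(p["image"][170:250,290:370],(400,400),interpolation=cv2.INTER_CUBIC)
b=cv2.resize(p["image"][165:245,395:475],(400,400),interpolation=cv2.INTER_CUBIC)
cv2.imwrite("pics/crop.png",np.hstack([a,b]))
E
```

```text
barcode 0.65 [431.9, 200.3] ((540.9458618164062, -52.347625732421875), (202.10899353027344, 120.34532165527344), 7.194366455078125)
barcode 0.36 [319.4, 203.2] ((527.033203125, 256.1262512207031), (107.47840881347656, 111.81304931640625), 26.494550704956055)
cradle 0.56 [321.2, 200.5] ((527.28369140625, 255.73876953125), (104.83570861816406, 108.72958374023438), 25.25273323059082)
scanner_handle 0.98 [319.5, 209.7] ((515.6346435546875, 251.65924072265625), (43.04265594482422, 72.39114379882812), 27.556154251098633)
scanner_handle 0.68 [206.9, 194.3] ((560.5497436523438, 576.3344116210938), (72.49827575683594, 74.07466125488281), 42.22020721435547)
```

View pics/crop.png

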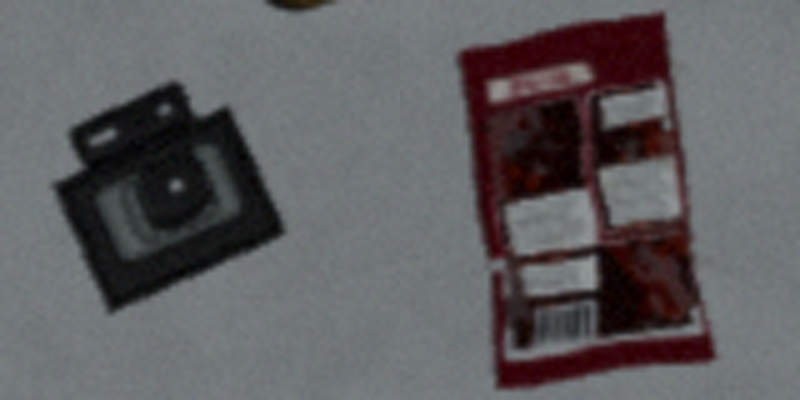

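The crop shows the grey scanner in the black cradle at top pixel (325,207), with the hump at +x, so its yaw is about 26.5°. The red pouch is at yaw about 7° with its barcode at (427,229). I'm moving above the scanner.

Request:
play_rows([
  [[-43, -21, 0, 0, 0, 0], [-43, -21, 0, 0, 0, 0], [-43, -21, 0, 0, 0, 0], [-43, -21, 0, 0, 0, 0], [-43, -21, 0, 0, 0, 0]],
], fingers=1)

```text
time_s: 1.2
position: [0.4273, 0.3657, 0.2368]
tcp_rot: [[-0.893, 0.451, 0.001], [0.451, 0.893, 0.0], [-0.0, 0.001, -1.0]]
force: [-0.3, -0.1, -0.5]
opening: 0.998
grasp_force: 0.0
```

Request:
play_rows([
  [[-43, -21, 0, 0, 0, 0], [-43, -20, 0, 0, 0, 0.1], [0, 0, 0, 0, 0, 0.14], [0, 0, 0, 0, 0, 0.14], [0, 0, 0, 0, 0, 0.14]],
])

```text
time_s: 1.7
position: [0.4851, 0.2911, 0.2366]
tcp_rot: [[-0.544, 0.839, 0.0], [0.839, 0.544, 0.0], [0.0, 0.0, -1.0]]
force: [-0.5, -0.6, 0.4]
opening: 0.997
grasp_force: 0.0
```

Request:
play_rows([
  [[0, 0, 0, 0, 0, 0.12], [0, 0, 0, 0, 0, 0]],
])

```text
time_s: 1.9
position: [0.4848, 0.2917, 0.2366]
tcp_rot: [[-0.447, 0.895, 0.0], [0.895, 0.447, 0.0], [-0.0, 0.0, -1.0]]
force: [1.5, 0.5, 0.3]
opening: 1.001
grasp_force: 0.0
```

```bash
cat > look.py <<'E'
import sys
from h import *
np.set_printoptions(precision=4,suppress=True)
name=sys.argv[1]
p=bot.capture("wrist");q2=bot.capture("scene")
cv2.imwrite(f"pics/{name}.png",p["image"])
for q,z in(("scanner_handle",.116),("scanner_window",.006),("barcode",.018),("cradle",0)):
    for n,c in(("w",p),("s",q2)):
        for r in bot.pinpoint(c,q)[:2]: print(n,q,r["centre"],round(r["confidence"],2),ray(c,r["centre"],z))
for q in ("scanner_handle","cradle","barcode"):
    for r in bot.silhouettes(p,q)[:1]:
        ys,xs=np.nonzero(r["pixels"]);w=np.array([ray(p,(x,y),.03)[:2] for x,y in zip(xs,ys)],np.float32)
        print(q,r["centre"],cv2.minAreaRect(w*1000))
s=bot.read_state();print(s["time_s"],s["position"],s["tcp_rot"],s["opening"])
E
python3 look.py w1
```

```text
w scanner_handle [343.7, 251.2] 0.56 [0.521  0.2562 0.116 ]
s scanner_handle [211.1, 239.2] 0.65 [0.5494 0.5775 0.116 ]
s scanner_handle [313.5, 195.3] 0.62 [0.5262 0.2452 0.116 ]
s scanner_window [211.9, 280.2] 0.98 [0.5454 0.589  0.006 ]
s scanner_window [314.4, 225.7] 0.85 [0.5377 0.2262 0.006 ]
s barcode [388.2, 199.6] 0.7 [ 0.463  -0.0371  0.018 ]
s cradle [311.5, 233.4] 0.9 [0.5218 0.2561 0.    ]
s cradle [313.2, 194.6] 0.73 [0.6799 0.0738 0.    ]
scanner_handle [337.6, 217.8] ((520.2230224609375, 254.41531372070312), (50.43925857543945, 84.72405242919922), 27.841197967529297)
cradle [359.2, 200.4] ((523.8699340820312, 265.66357421875), (100.23765563964844, 102.30574035644531), 25.431095123291016)
2.55 [0.4846 0.2918 0.2365] [[-0.4467  0.8947  0.    ]
 [ 0.8947  0.4467  0.    ]
 [-0.      0.     -1.    ]] 0.9985219382898392
```

View pics/w1.png

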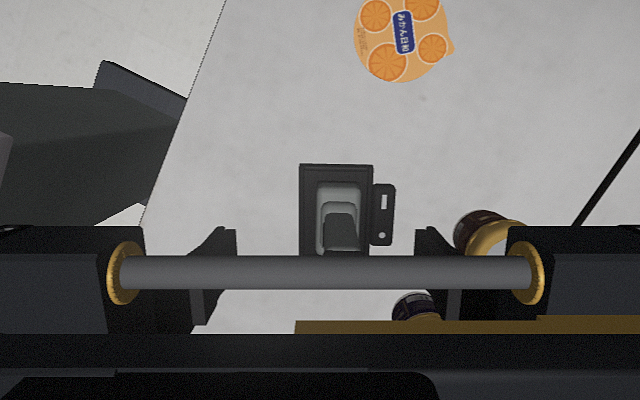

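The wrist picture shows the tray's edges at columns 299-372 with its far edge at row 163, the head at columns 316-362 with its far edge at row 181, and the grip below at (340,230). All are aligned with the tool. Next I turn those edges into positions.

```bash
python3 - <<'E'
from h import *
np.set_printoptions(precision=4,suppress=True)
p=bot.capture("wrist");s=bot.read_state();T=np.array(s["tcp_rot"]);o=np.array(s["position"])
for n,uv,z in(("trayTL",(299,163),.014),("trayTR",(372,163),.014),("headTL",(316,181),.042),("headTR",(361,181),.042),("gripL",(322,230),.1),("gripR",(358,230),.1),("h",(343.7,251.2),.116)):
    print(n,T.T@(ray(p,uv,z)-o)*1000)
for y in (-30,0,30): print(proj(p,o+T@[0,y/1000,.12]))
c=-np.array(p["R"]).T@np.array(p["t"]);print("cam",T.T@(c-o)*1000)
E
```

```text
trayTL [  7.5187 -26.0124 222.538 ]
trayTR [  7.5397  50.7267 222.5365]
headTL [ -5.7274  -7.5247 194.5374]
headTR [ -5.7144  36.7652 194.5365]
gripL [-35.5411  -1.1807 136.5367]
gripR [-35.5304  29.3161 136.5361]
h [-47.9127  16.5589 120.5361]
[284.6264 194.2215]
[323.25   194.2329]
[361.8762 194.2443]
cam [  68.5853    1.4407 -146.6226]
```

Request:
play_rows([
  [[-23, 7, 0, 0, 0, 0], [-23, 7.5, 0, 0, 0, 0], [0, 0, 30, 0, 0, 0], [0, 0, 35, 0, 0, 0], [0, 0, 30, 0, 0, 0]],
])

```text
time_s: 3.1
position: [0.5182, 0.2568, 0.1405]
tcp_rot: [[-0.446, 0.895, 0.0], [0.895, 0.446, 0.0], [-0.0, 0.0, -1.0]]
force: [0.3, 0.1, 0.4]
opening: 0.999
grasp_force: 0.0
```

Request:
play_rows([
  [[0, 0, 20, 0, 0, 0], [0, 0, 10, 0, 0, 0], [0, 0, 0, 0, 0, 0]],
])

```text
time_s: 3.4
position: [0.5174, 0.2569, 0.1103]
tcp_rot: [[-0.447, 0.895, -0.003], [0.895, 0.447, -0.001], [0.0, -0.003, -1.0]]
force: [-0.6, -0.6, -0.0]
opening: 0.999
grasp_force: 0.0
```

Request:
play_rows([
  [[0, 0, 0, 0, 0, 0], [0, 0, 0, 0, 0, 0], [0, 0, 0, 0, 0, 0], [0, 0, 0, 0, 0, 0], [0, 0, 0, 0, 0, 0]],
], fingers=-1)

```text
time_s: 3.9
position: [0.5184, 0.2572, 0.1121]
tcp_rot: [[-0.447, 0.895, 0.001], [0.895, 0.447, 0.0], [-0.0, 0.001, -1.0]]
force: [0.4, 0.6, 0.0]
opening: 0.632
grasp_force: 0.0
```

Request:
play_rows([
  [[0, 0, 0, 0, 0, 0], [0, 0, 0, 0, 0, 0], [0, 0, 0, 0, 0, 0], [0, 0, 0, 0, 0, 0]],
])

```text
time_s: 4.3
position: [0.518, 0.2571, 0.1114]
tcp_rot: [[-0.447, 0.895, -0.0], [0.895, 0.447, -0.0], [0.0, -0.0, -1.0]]
force: [-0.0, -0.0, -0.7]
opening: 0.322
grasp_force: 29.9
```

Gripped: the opening is 28 mm. I lift, then go to the barcode.

Request:
play_rows([
  [[0, 0, -10, 0, 0, 0], [0, 0, -20, 0, 0, 0], [0, 0, -30, 0, 0, 0], [0, 0, -30, 0, 0, 0], [0, 0, -10, 0, 0, 0]],
])

```text
time_s: 4.8
position: [0.5199, 0.2577, 0.2151]
tcp_rot: [[-0.447, 0.895, 0.006], [0.895, 0.447, 0.002], [-0.001, 0.006, -1.0]]
force: [0.2, 0.2, -1.2]
opening: 0.324
grasp_force: 29.9
```

```bash
python3 - <<'E'
from h import *
np.set_printoptions(precision=4,suppress=True)
p=bot.capture("top");T=np.array(bot.read_state()["tcp_rot"]);o=np.array(bot.read_state()["position"])
for r in bot.pinpoint(p,"barcode")[:2]: print(r["centre"],r["confidence"],ray(p,r["centre"],.018))
# dark-bar region from the crop: barcode centre pixel
print("crop",ray(p,(395+567/5-400/5,165+322/5),.018))
for b in [(.470,-.041)]: print(T.T@(np.array([*b,o[2]])-o)*1000,o)
E
```

```text
[427.8, 226.4] 0.74 [ 0.4795 -0.0442  0.018 ]
crop [ 0.4711 -0.0459  0.018 ]
[-244.9417 -178.1484   -0.8891] [0.52   0.2577 0.2153]
```

Request:
play_rows([
  [[-24, -18, 0, 0, 0, 0.08], [-38, -22, 0, 0, 0, 0.1], [-40, -20, 0, 0, 0, 0.1], [-40, -18, 0, 0, 0, 0.06], [-25, -5, 0, 0, 0, 0]],
])

```text
time_s: 5.4
position: [0.4832, 0.0699, 0.2097]
tcp_rot: [[-0.12, 0.993, -0.006], [0.993, 0.12, -0.0], [0.0, -0.006, -1.0]]
force: [-0.3, -0.6, -0.9]
opening: 0.32
grasp_force: 29.9
```

```bash
python3 look.py w2 | grep -v cradle
```

```text
s scanner_handle [365.3, 147.8] 0.92 [ 0.6341 -0.1354  0.116 ]
s scanner_handle [207.4, 238.4] 0.6 [0.5585 0.5812 0.116 ]
s scanner_window [362.8, 177.0] 0.95 [ 0.637  -0.1362  0.006 ]
s scanner_window [212.7, 281.6] 0.62 [0.5396 0.5912 0.006 ]
s barcode [388.2, 198.5] 0.84 [ 0.4673 -0.0433  0.018 ]
scanner_handle [322.9, 221.1] ((492.7998352050781, 6.061088562011719), (80.09688568115234, 175.6736297607422), 5.323285102844238)
barcode [390.6, 244.2] ((551.4588012695312, 8.565776824951172), (15.96187973022461, 15.925646781921387), 7.050278663635254)
6.05 [0.4862 0.0727 0.2115] [[-0.1238  0.9923 -0.    ]
 [ 0.9923  0.1238  0.    ]
 [ 0.     -0.     -1.    ]] 0.3173440266898092
```

View pics/w2.png

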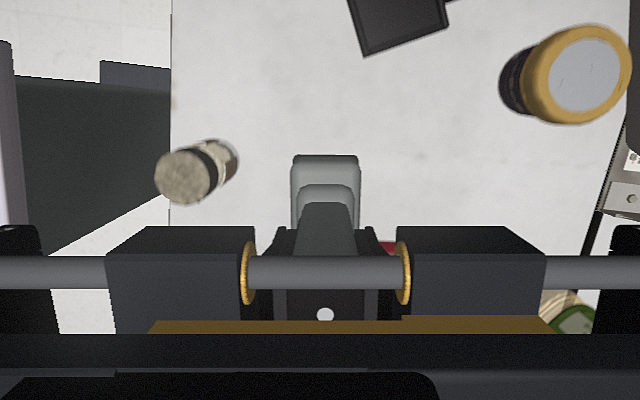

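The wrist picture shows the head at columns 291-360, upright in the jaws. The pouch is hidden behind the gripper, with only a red corner at (390,246). The outside cameras agree on the barcode at about (0.472, -0.043), so I go there.

Request:
play_rows([
  [[-25, -6, 0, 0, 0, 0], [-30, -8, 0, 0, 0, 0], [-30, -8, 0, 0, 0, 0], [-20, -5, 0, 0, 0, 0], [-8, -1.4, 0, 0, 0, 0]],
])

```text
time_s: 6.55
position: [0.472, -0.045, 0.2117]
tcp_rot: [[-0.121, 0.993, 0.0], [0.993, 0.121, -0.0], [-0.0, 0.0, -1.0]]
force: [0.0, 1.1, -2.4]
opening: 0.319
grasp_force: 29.9
```

Request:
play_rows([
  [[0, 0, 10, 0, 0, 0], [0, 0, 15, 0, 0, 0], [0, 0, 10, 0, 0, 0], [0, 0, 3, 0, 0, 0], [0, 0, 0, 0, 0, 0]],
])

```text
time_s: 7.05
position: [0.4715, -0.0427, 0.1728]
tcp_rot: [[-0.124, 0.992, -0.002], [0.992, 0.124, 0.001], [0.001, -0.002, -1.0]]
force: [-0.4, 1.3, -2.1]
opening: 0.318
grasp_force: 29.9
```

```bash
python3 - <<'E'
from h import *
np.set_printoptions(precision=4,suppress=True)
p=bot.capture("scene");s=bot.read_state();print(s["time_s"],s["position"],s["tcp_rot"])
for q in("barcode","scanner_window"):
    for r in bot.pinpoint(p,q)[:2]: print(q,r["centre"],r["confidence"],ray(p,r["centre"],.018 if q=="barcode" else .068))
o=np.array(s["position"]);w=o-[0,0,.105]
print("proj window",proj(p,w),"below",proj(p,[w[0],w[1],.018]))
im=p["image"].copy();cv2.drawMarker(im,tuple(int(v) for v in proj(p,[w[0],w[1],.018])),(0,255,0),0,3)
cv2.imwrite("pics/scan.png",cv2.resize(im[110:230,310:470],(800,600),interpolation=cv2.INTER_CUBIC))
E
```

```text
7.1 [ 0.4719 -0.0429  0.1733] [[-0.1236  0.9923 -0.0004]
 [ 0.9923  0.1236  0.0003]
 [ 0.0003 -0.0004 -1.    ]]
barcode [386.1, 197.8] 0.83 [ 0.4749 -0.0427  0.018 ]
scanner_window [213.6, 279.6] 0.95 [0.4746 0.6335 0.068 ]
scanner_window [388.9, 177.2] 0.81 [ 0.4982 -0.0847  0.068 ]
proj window [388.237  183.7334] below [386.9227 198.0718]
```

View pics/scan.png

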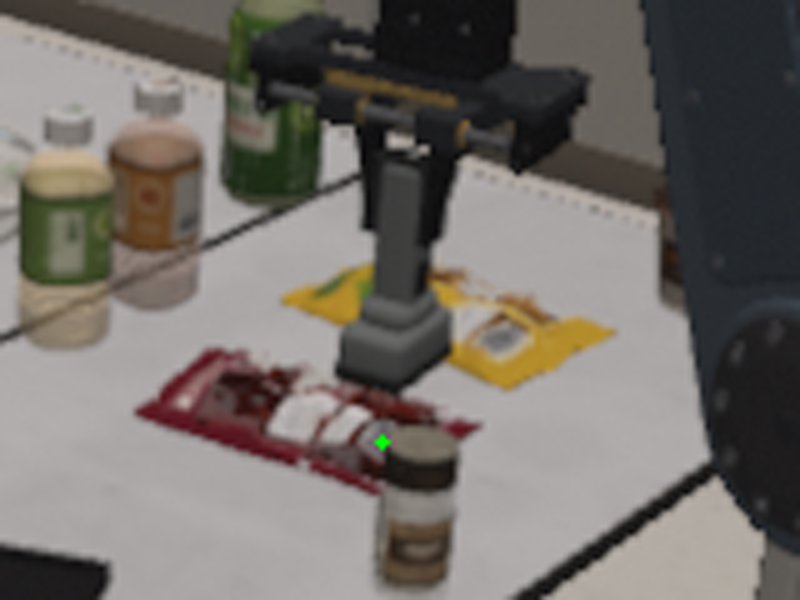

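The scan picture shows the scanner upright. Its window is at about (390,370), and my marker for the point straight below it lies on the barcode at (382,441). I'm holding still.

Request:
play_rows([
  [[0, 0, 0, 0, 0, 0], [0, 0, 0, 0, 0, 0], [0, 0, 0, 0, 0, 0], [0, 0, 0, 0, 0, 0], [0, 0, 0, 0, 0, 0]],
])

```text
time_s: 7.7
position: [0.4719, -0.0436, 0.1736]
tcp_rot: [[-0.123, 0.992, 0.0], [0.992, 0.123, -0.0], [-0.0, 0.0, -1.0]]
force: [-0.7, -0.3, -0.8]
opening: 0.317
grasp_force: 29.9
```

Request:
play_rows([
  [[0, 0, 0, 0, 0, 0], [0, 0, 0, 0, 0, 0], [0, 0, 0, 0, 0, 0], [0, 0, 0, 0, 0, 0], [0, 0, 0, 0, 0, 0]],
])

```text
time_s: 8.2
position: [0.4719, -0.0435, 0.1735]
tcp_rot: [[-0.123, 0.992, -0.0], [0.992, 0.123, 0.0], [0.0, -0.0, -1.0]]
force: [-0.5, 0.5, -1.2]
opening: 0.319
grasp_force: 29.9
```

Request:
play_rows([
  [[0, 0, 0, 0, 0, 0], [0, 0, 0, 0, 0, 0], [0, 0, 0, 0, 0, 0], [0, 0, 0, 0, 0, 0], [0, 0, 0, 0, 0, 0]],
])

```text
time_s: 8.7
position: [0.4719, -0.0435, 0.1736]
tcp_rot: [[-0.123, 0.992, -0.0], [0.992, 0.123, -0.0], [-0.0, -0.0, -1.0]]
force: [-0.3, 0.4, -2.3]
opening: 0.319
grasp_force: 29.9
```

Request:
play_rows([
  [[0, 0, 0, 0, 0, 0], [0, 0, 0, 0, 0, 0], [0, 0, 0, 0, 0, 0], [0, 0, 0, 0, 0, 0], [0, 0, 0, 0, 0, 0]],
])

```text
time_s: 9.2
position: [0.4719, -0.0435, 0.1735]
tcp_rot: [[-0.123, 0.992, -0.0], [0.992, 0.123, -0.0], [0.0, -0.0, -1.0]]
force: [0.0, 0.6, -0.6]
opening: 0.32
grasp_force: 29.9
```

Request:
play_rows([
  [[0, 0, 0, 0, 0, 0], [0, 0, 0, 0, 0, 0], [0, 0, 0, 0, 0, 0], [0, 0, 0, 0, 0, 0], [0, 0, 0, 0, 0, 0]],
])

```text
time_s: 9.7
position: [0.4719, -0.0435, 0.1736]
tcp_rot: [[-0.123, 0.992, -0.0], [0.992, 0.123, 0.0], [0.0, -0.0, -1.0]]
force: [-0.3, 0.3, -1.3]
opening: 0.318
grasp_force: 29.9
```

Request:
play_rows([
  [[0, 0, -8, 0, 0, 0], [0, 0, -12, 0, 0, 0], [0, 0, -12, 0, 0, 0], [0, 0, -8, 0, 0, 0], [0, 0, 0, 0, 0, 0]],
])

```text
time_s: 10.2
position: [0.4727, -0.0438, 0.2149]
tcp_rot: [[-0.123, 0.992, 0.003], [0.992, 0.123, -0.001], [-0.001, 0.003, -1.0]]
force: [-0.4, -0.2, -1.1]
opening: 0.318
grasp_force: 29.9
```

Request:
play_rows([
  [[25, 7, 0, 0, 0, 0], [40, 11, 0, 0, 0, 0], [40, 11, 0, 0, 0, 0], [40, 12, 0, 0, 0, 0], [40, 11, 0, 0, 0, 0]],
])

```text
time_s: 10.7
position: [0.5007, 0.148, 0.2132]
tcp_rot: [[-0.122, 0.992, -0.001], [0.992, 0.122, -0.0], [-0.0, -0.001, -1.0]]
force: [1.2, -0.3, -1.4]
opening: 0.32
grasp_force: 29.9
```

Request:
play_rows([
  [[40, 11, 0, 0, 0, 0], [40, 11, 0, 0, 0, 0], [27.5, 8.6, 0, 0, 0, -0.1], [0, 0, 0, 0, 0, -0.12], [0, 0, 0, 0, 0, -0.12]],
])

```text
time_s: 11.2
position: [0.5174, 0.2581, 0.2127]
tcp_rot: [[-0.453, 0.891, -0.001], [0.891, 0.453, -0.0], [0.0, -0.001, -1.0]]
force: [0.1, -0.2, -2.1]
opening: 0.321
grasp_force: 29.9
```

Request:
play_rows([
  [[0, 0, 0, 0, 0, 0], [0, 0, 0, 0, 0, 0]],
])

```text
time_s: 11.4
position: [0.5176, 0.2568, 0.213]
tcp_rot: [[-0.444, 0.896, -0.001], [0.896, 0.444, -0.0], [0.0, -0.001, -1.0]]
force: [-0.4, -0.0, -1.1]
opening: 0.321
grasp_force: 29.9
```

```bash
python3 - <<'E'
from h import *
np.set_printoptions(precision=4,suppress=True)
s=bot.read_state();T=np.array(s["tcp_rot"]);o=np.array(s["position"])
print(T.T@(np.array([.518,.257,.113])-o)*1000, o, T[:2,:2])
p=bot.capture("wrist");cv2.imwrite("pics/ret.png",p["image"])
E
```

```text
[  0.0122   0.549  100.0486] [0.5176 0.2568 0.213 ] [[-0.4443  0.8959]
 [ 0.8959  0.4443]]
```

View pics/ret.png

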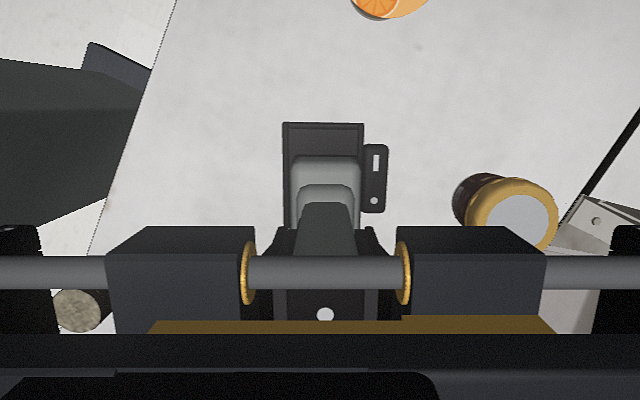

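The return picture shows the tray at columns 283-364 with the head (291-360) lined up above it. I lower straight down.

Request:
play_rows([
  [[0, 0, 15, 0, 0, 0], [0, 0, 25, 0, 0, 0], [0, 0, 25, 0, 0, 0], [0, 0, 15, 0, 0, 0], [0, 0, 8, 0, 0, 0]],
])

```text
time_s: 11.95
position: [0.5172, 0.2563, 0.124]
tcp_rot: [[-0.445, 0.896, -0.003], [0.896, 0.445, -0.001], [0.001, -0.003, -1.0]]
force: [-0.2, 0.4, -0.4]
opening: 0.318
grasp_force: 29.9
```

Request:
play_rows([
  [[0, 0, 5, 0, 0, 0], [0, 0, 4, 0, 0, 0], [0, 0, 2, 0, 0, 0], [0, 0, 1, 0, 0, 0], [0, 0, 0.5, 0, 0, 0]],
])

```text
time_s: 12.45
position: [0.5182, 0.257, 0.1135]
tcp_rot: [[-0.447, 0.895, 0.001], [0.895, 0.447, 0.0], [-0.0, 0.001, -1.0]]
force: [-0.7, 0.8, -0.9]
opening: 0.32
grasp_force: 29.9
```

Request:
play_rows([
  [[0, 0, 0, 0, 0, 0], [0, 0, 0, 0, 0, 0], [0, 0, 0, 0, 0, 0]],
])

```text
time_s: 12.75
position: [0.518, 0.257, 0.1133]
tcp_rot: [[-0.447, 0.895, 0.0], [0.895, 0.447, 0.0], [-0.0, 0.0, -1.0]]
force: [0.5, 0.3, -2.0]
opening: 0.321
grasp_force: 29.9
```

Pickup was at 0.1114, so I lower the last 2 mm gently.

Request:
play_rows([
  [[0, 0, 1, 0, 0, 0], [0, 0, 1, 0, 0, 0], [0, 0, 0.4, 0, 0, 0], [0, 0, 0, 0, 0, 0], [0, 0, 0, 0, 0, 0]],
])

```text
time_s: 13.25
position: [0.518, 0.257, 0.1114]
tcp_rot: [[-0.447, 0.895, 0.0], [0.895, 0.447, 0.0], [-0.0, 0.0, -1.0]]
force: [-1.4, -0.7, 5.4]
opening: 0.324
grasp_force: 29.9
```

Contact at 5 N: it's on the floor. I release and back off.

Request:
play_rows([
  [[0, 0, 0, 0, 0, 0], [0, 0, 0, 0, 0, 0], [0, 0, 0, 0, 0, 0], [0, 0, 0, 0, 0, 0], [0, 0, 0, 0, 0, 0]],
], fingers=1)

```text
time_s: 13.75
position: [0.518, 0.2569, 0.1105]
tcp_rot: [[-0.447, 0.895, -0.0], [0.895, 0.447, -0.0], [0.0, -0.0, -1.0]]
force: [-0.7, -0.6, -0.1]
opening: 0.687
grasp_force: 0.0
```

Request:
play_rows([
  [[0, 0, 0, 0, 0, 0], [0, 0, 0, 0, 0, 0], [0, 0, 0, 0, 0, 0], [0, 0, 0, 0, 0, 0], [0, 0, 0, 0, 0, 0]],
])

```text
time_s: 14.25
position: [0.518, 0.2569, 0.1107]
tcp_rot: [[-0.447, 0.895, 0.0], [0.895, 0.447, -0.0], [-0.0, 0.0, -1.0]]
force: [-0.0, 0.6, 0.2]
opening: 0.991
grasp_force: 0.0
```

Request:
play_rows([
  [[0, 0, -10, 0, 0, 0], [0, 0, -20, 0, 0, 0], [0, 0, -35, 0, 0, 0], [0, 0, -35, 0, 0, 0], [0, 0, -20, 0, 0, 0]],
])

```text
time_s: 14.75
position: [0.5192, 0.2573, 0.2344]
tcp_rot: [[-0.447, 0.895, 0.005], [0.895, 0.447, 0.001], [-0.001, 0.005, -1.0]]
force: [0.8, -0.8, -0.9]
opening: 1.001
grasp_force: 0.0
```

Request:
play_rows([
  [[30, 0, 0, 0, 0, 0], [40, 0, 0, 0, 0, 0], [40, 0, 0, 0, 0, 0], [0, 0, 0, 0, 0, 0], [0, 0, 0, 0, 0, 0]],
])

```text
time_s: 15.25
position: [0.4684, 0.3559, 0.2313]
tcp_rot: [[-0.449, 0.894, 0.001], [0.894, 0.449, -0.0], [-0.001, 0.001, -1.0]]
force: [-0.1, 1.3, 0.2]
opening: 1.003
grasp_force: 0.0
```

```bash
python3 - <<'E'
from h import *
a=bot.capture("top")["image"];b=bot.capture("scene")["image"]
cv2.imwrite("pics/end.png",np.hstack([cv2.resize(a[160:260,290:390],(400,400)),cv2.resize(b[170:270,250:350],(400,400))]))
s=bot.read_state();print(s["time_s"],s["force"],s["position"])
E
```

```text
15.35 [ 0.8531349  -0.87335122  0.23384611] [0.46923533 0.35465802 0.23099295]
```

View pics/end.png

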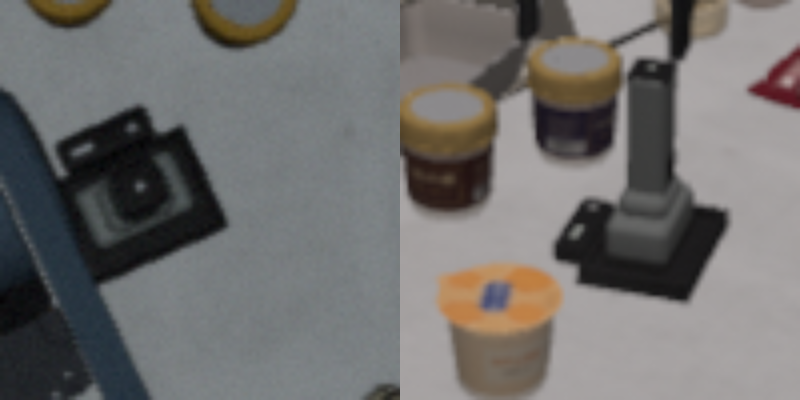

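The end picture shows the scanner upright inside the tray: head at (135,190) on the left half and at (650,225) on the right. The gripper is clear of it.

```bash
python3 -c "
from rig import bot
print(bot.hand_in())"
```

```text
the job is handed in; nothing more can be done
None
```

I held the scanner still for about 2.5 s, about 5 cm above the left (dark red) pouch's barcode, then stood it back upright in its cradle and handed the job in at about 15 s; the hand-in returned no verdict.

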